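Seat a keyed rotor in the centrifuge drive and keep it pressed home

ROBOT

A 6-joint arm with a two-finger parallel gripper is mounted at the origin on a cart in front of the work surface, level with it; the furniture and walls round the work are solid. World frame = base frame: x ahead of the robot, y to its left, z up, the work surface at z = 0. Lengths are in m, angles in rad, forces in N, time in s.
With the tool pointing down it reaches from about 0.35 to 1 m from the base axis. Payload 7.1 kg.
Tool frame: the origin (TCP) lies at the centre of the arm's flange, where the gripper is bolted on; the fingertips stand 173 mm ahead of it and the grasp point (between the pads) lies pinch_z ahead of it (pinch_z is the distance from the TCP to the grasp point, in m); z points along the fingers, y is the line along which they close (so a half turn about z gives the same grasp; the last joint's range is limited). The gripper opens to 85 mm and grips with 20 to 120 N. Pads are 22 mm wide; open, the fingers measure 114 mm over their backs; the gripper's body (76 mm by 85 mm) begins 54 mm behind the grasp point. The pads swing forward as they close: fully open they stand 13 mm farther back than shut.
Start: joints at [1.214, 0.423, 1.63, -0, 1.089, -0.019], TCP at [0.207, 0.59, 0.405] pointing down, gripper open.
Joint ranges: [-3, 3], [-0.9, 2.11], [0.09, 2.58], [-1.31, 4.45], [0.11, 2.69], [-2.54, 2.54]. Speed limits (rad/s): [2.39, 2.39, 3.01, 3.14, 3.14, 3.14].

INTERFACE

Orientations are given as a 3x3 rotation matrix whose columns are the frame's x, y, z axes.
In Python, from station import * gives the robot as it stands.
- The arm moves only by the tool carry_out, never from a script. Its argument "moves" is a list that holds one entry, the list of rows, each a list of 7 numbers: the turn, a rotation vector about the tool's x, y, z in rad, then the shift along the tool's x, y, z in cm, then the closure, from 0 (fully open) to 1 (shut). A call has 1 to 10 rows; each row shifts and turns the commanded pose from where the row before left it, along the tool's axes as they then stand; what a row does not reach is not made up. A row lasts 1/12 s, in which the tool goes at most 41.7 mm and 7.16 degrees, less where a joint would pass 70% of its speed; a pose out of reach is approached as far as the arm can. A call is refused whole if a number of a shift passes 4.17 or a number of a turn 0.125, either way. A call with a gripper value outside its range is refused whole. The fingers move at their own pace and stop on an object; "squeeze" is the grip in N (left out, the last holds). Time passes only in rows, so rows that do not move let the fingers close. It gives the time, the measured TCP pose, the force, the opening and the grip force at its end, in the units of the state.
- read_state(): the state, without advancing time (a new reading comes with each control period).
- read_camera(name): name is "side" or "top" or "wrist"; returns the picture (400x640x3 uint8, red, green, blue); there is no depth.
- camera_model(name): a dict with "fov_y" (degrees; the focal length in pixels is half the picture's height over the tangent of half this angle, whatever the lens; pixels are square), "cx", "cy" (the principal point, pixels), "pose" (4x4, takes a point from camera to world coordinates). Camera axes: x right, y down, z forward; pixel columns grow to the right and rows downward; lengths in m; the calibration is good to about 2 mm. A picture is of the moment at which its call begins: read the wrist's pose just before it. camera_model takes no time and is no camera call; for the wrist camera it gives the pose at the moment of the call.
- job_done(): hands the job in; it is judged then, once.
The state is a dict: "time_s": time; "q": joint angles; "joint_vel": joint speeds; "joint_torque": joint torques, N m; "position": TCP position; "tool_rot": TCP orientation; "ft_force": force on the tool from outside, world axes, zero at the start; "wrist_torque": the same for the moment, N m; "gripper_width": finger opening in m; "grip_force": force on a finger pad.
Only numpy, scipy, OpenCV 4.12 (cv2) and the standard library are available. Lean on these libraries where they do the work, as an engineer would, in place of code of your own. Each camera call takes 0.05 s, during which the arm holds its last target. There are 200 camera calls.

TASK

Set the red lever of the small white centrifuge drive to the green idle mark and let go of it. Then lift the grey rotor out of its blue stand by its black grip, put its keyed shaft into the drive's upright hub, turning it until the key slips into the slot, and push it down against the spring until the disc sits fully home on the hub. Finish holding the rotor pressed home (do not let go: the spring would lift it again), with the lever still on the green mark and the other things on the bench left where they are.

Things in the scene. Friction and masses are not known exactly. Their poses are not given: they have to be found in the camera images.
- lever (a joint): angle (rad) of the red-knobbed lever on the drive: 0 = pointing to the drive's front (its -x), exactly at the green mark; positive = swung counter-clockwise seen from above (knob towards the drive's -y, to the red mark at 0.9). Range -0.5 to 0.95; stiff, stays where it is left (about 1.8 N at the knob)
- lever_knob (a point): point on the axis of the upright round red knob at the lever's end, 68 mm from the lever's pivot: knob diameter 18 mm, its top 18 mm above this point, the flat lever arm 24.5 mm below this point. The point turns with the lever: its +x points from knob to pivot
- lever_pivot (a point): the lever's pivot, on a vertical axis; fixed to the drive (its axes are the drive's axes, which do not turn with the lever). z = 52 mm. The white drive housing is 170 mm (x) by 250 mm (y), 45 mm high; its centre is 35 mm in -x and 53 mm in +y from this pivot, and the hub's axis 35 mm in -x and 128 mm in +y (drive axes)
- hub_mouth (a point): centre of the mouth of the upright aluminium hub (z = 80 mm, 46 mm across, 35 mm above the housing). Bore diameter 22.5 mm, vertical, 52 mm deep. Keyway: a slot 9.5 mm wide cut through the wall from the bore outwards along this point's +x, all the way down, with yellow lips. The hub can turn but is stiff (0.3 N m)
- ejector (a joint): travel (m) of the brass spring ejector in the bore: 0 = up, its top 33 mm below the mouth; 0.012 when the rotor is fully home. Pushes up with 5 N at 0 and 11 N at 0.012, more than the rotor's weight
- rotor: rotor: grey disc 80 mm across, 10 mm thick, eight dark tube pockets, 0.22 kg; origin at the centre of the disc's underside, +z up. A steel shaft, 20 mm diameter, hangs below it with a key along the rotor's +x; a yellow line on the disc marks the key's side. Fully home: origin at point hub_mouth, rotor's x along the hub's x (at the start the two x axes lie within 1.1 rad of each other)
- rotor_grip (a point): middle of the rotor's black grip, 36 mm above the rotor's origin, same axes: 40 mm (x) by 24 mm (y), flat sides facing +-y, from 10 to 54 mm above the disc's underside; close the fingers along its y
- stand: blue tubular rotor stand on a grey foot 96 mm across, fixed to the bench; origin at the centre of its underside. 55 mm high, outer diameter 62 mm at the top, opening 42 mm; the rotor's disc rests on its rim with the shaft hanging in it
- timer: bystander: white bench timer 62x66x18 mm, origin under its centre
- marker: bystander: red and white marker pen 135 mm long, 17 mm thick, lying; origin under its centre
- slides: bystander: teal slide box 95x132x60 mm, origin under its centre
- dish_a: bystander: petri dish 61 mm across, 13 mm high, origin under its centre
- dish_b: bystander: petri dish 61 mm across, 13 mm high, origin under its centre
- olive: bystander: olive jar 54 mm across, 66 mm high, origin under its centre
- orange: bystander: jar with orange lid 56 mm across, 62 mm high, origin under its centre
- rotor_tip (a point): lower end of the rotor's shaft, 45 mm below the disc's underside; chamfered to 14 mm over the last 4 mm. The lowest 13 mm of the shaft is a plain round pilot that enters the bore at any angle
- rotor_key (a point): middle of the rotor's brass key: 6 mm wide, reaching out to 18 mm from the shaft's axis, from 32 mm to 4 mm below the disc's underside; out of line with the slot it lands on the hub's top face
- pen: bystander: thin white and green pen 145 mm long, 9 mm thick, lying; origin under its centre
Mind the look-alikes: they are no part of the job. Leave any pink or purple look-alike of the rotor alone.

How it is judged:
On the way, in this order (a step that is already met when the one before it is completed fails the run):
1. the lever stands on the green mark (within 0.12 rad) and is let go (value of joint lever between -0.12 and 0.12 rad and contact force between the fingers and lever below 0.1 N), for 0.2 s.
2. the rotor is lifted clear of its stand, held in the fingers (height (world z) of rotor above 0.09 m and contact force between the fingers and rotor above 1 N), for 0.2 s.
3. the key has slipped into the slot (disc less than 20 mm above the hub, key in line) (z of rotor in the frame of hub_mouth below 0.02 m and horizontal distance between rotor and hub_mouth below 0.004 m and angle between the x axis of rotor and the x axis of hub_mouth, either way round below 0.25 rad), for 0.1 s.
At the end, for the whole second after the job is handed in: the rotor is held in the fingers (more than 1 N) with its disc within 3 mm of the hub's face, within 3 mm of the hub's axis, upright within 0.08 rad, key in line with the slot, the spring ejector pressed in at least 8.5 mm; the lever is within 0.12 rad of the green mark (z of rotor in the frame of hub_mouth below 0.003 m and horizontal distance between rotor and hub_mouth below 0.003 m and angle between the x axis of rotor and the x axis of hub_mouth, either way round below 0.25 rad and angle between rotor's own z axis and vertical below 0.08 rad and value of joint ejector above 0.0085 m and contact force between the fingers and rotor above 1 N and value of joint lever between -0.12 and 0.12 rad); the arm keeps its last pose, push and grip.
It fails at once if a bystander is moved by more than 30 mm (distance of any of timer, marker, slides, dish_a, dish_b, olive, orange, pen from where it was at the start of the episode above 0.03 m).
It also fails if it takes over 61 s, if anything falls off the work surface, if the arm or the gripper's body presses on something with over 40 N, if the wrist force passes 120 N, or if a joint passes its speed limit or range.

## Working session

There is one attempt and no reset: what is moved stays moved. The work goes in short steps, Python scripts to look and compute and a tool call to move; the robot and the scene stay as the last step left them, time stands still between calls to the robot, and variables do not carry over. Pictures are saved under pics/ and viewed, at most 10 in all, crops included, and the job is handed in when it is done.

Besides the shell and the picture viewer there is one more tool, called as name(argument=value, ...), one argument or row to a line, values as JSON. carry_out: Moves the arm, as the interface text tells. Its arguments: {"type":"object","properties":{"moves":{"type":"array","items":{"type":"array","items":{"type":"array","items":{"type":"number"}}}},"squeeze":{"type":"number"}},"required":["moves"]}

```bash
ls; mkdir -p pics; python3 - <<'E'
from station import *
import cv2,numpy as np
s=read_state();print({k:np.round(v,3).tolist() for k,v in s.items()})
try: print(pinch_z)
except Exception as e: print(e)
for n in("top","side"):
    im=read_camera(n);cv2.imwrite(f"pics/{n}0.png",im[:,:,::-1])
    m=camera_model(n);print(n,m["fov_y"],m["cx"],m["cy"],np.round(m["pose"],4).tolist())
E
```

```text
pics
{'time_s': 0.0, 'q': [1.214, 0.424, 1.631, 0.0, 1.089, -0.019], 'joint_vel': [-0.002, -0.001, 0.003, -0.001, -0.001, 0.0], 'joint_torque': [-0.001, -55.738, -28.175, 0.0, 0.007, 0.0], 'position': [0.207, 0.589, 0.404], 'tool_rot': [[-0.943, 0.331, -0.001], [0.331, 0.943, -0.001], [0.0, -0.002, -1.0]], 'ft_force': [-0.961, -0.019, 0.929], 'wrist_torque': [-0.019, -0.025, 0.013], 'grip_force': 0.0, 'gripper_width': 0.085}
0.1547
top 57.7418872656222 321.24232609122527 199.38936696362703 [[-0.0025, -0.9966, 0.0823, 0.4579], [-0.9999, 0.0035, 0.0114, -0.083], [-0.0117, -0.0823, -0.9965, 1.216], [0.0, 0.0, 0.0, 1.0]]
side 50.29358744408992 321.6584628408995 203.2770741071458 [[-0.9747, -0.1492, 0.1666, 0.2849], [-0.2235, 0.6292, -0.7444, 0.9512], [0.0062, -0.7628, -0.6466, 0.9834], [0.0, 0.0, 0.0, 1.0]]
```

View pics/top0.png

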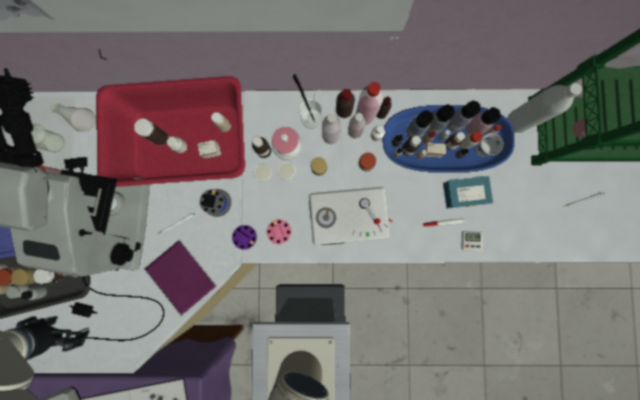

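View pics/side0.png

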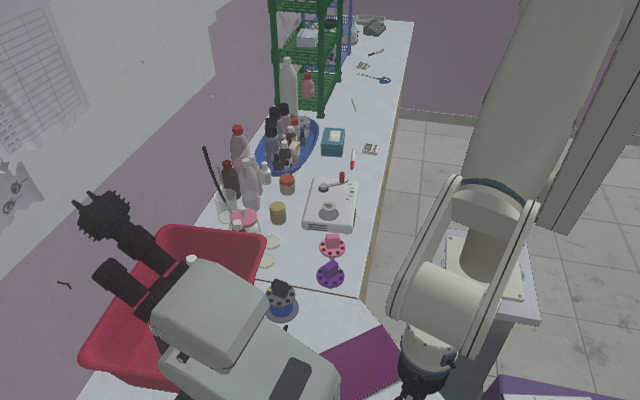

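The top view shows three rotor-like things: grey in a blue stand at (215,202), purple at (244,237) and pink at (279,231). The grey one in the blue stand fits the description. The drive is at (348,215), with the hub at (325,216) and the lever pivot at (365,203). I'll confirm this with one enlarged crop.

```bash
cat > h.py <<'E'
from station import *
import cv2,numpy as np
def ray(m,u,v):
    f=200/np.tan(np.radians(m["fov_y"])/2); P=np.array(m["pose"])
    return P[:3,3],P[:3,:3]@np.array([(u-m["cx"])/f,(v-m["cy"])/f,1])
def onz(m,u,v,z):
    o,d=ray(m,u,v); return (o+d*(z-o[2])/d[2])[:3]
def px(m,p):
    f=200/np.tan(np.radians(m["fov_y"])/2); P=np.array(m["pose"])
    c=P[:3,:3].T@(np.array(p)-P[:3,3]); return np.array([m["cx"]+f*c[0]/c[2],m["cy"]+f*c[1]/c[2]])
E
python3 - <<'E'
from h import *
im=cv2.imread("pics/top0.png")
a=cv2.resize(im[175:255,190:300],(792,576),interpolation=cv2.INTER_CUBIC)[:300]
a=cv2.resize(im[180:230,190:250],None,fx=6,fy=6,interpolation=cv2.INTER_CUBIC)
b=cv2.resize(im[180:250,305:397],None,fx=8,fy=8,interpolation=cv2.INTER_CUBIC)[:, :]
b=cv2.resize(im[183:248,305:397],None,fx=8,fy=8,interpolation=cv2.INTER_CUBIC)
c=np.zeros((520+0,736,3),np.uint8); c[:]=b[:520]
cv2.imwrite("pics/drive.png",c)
m=camera_model("top")
for n,u,v,z in(("rotor",215,202,.1),("hub",325.5,216,.08),("pivot",365,203,.052),("knob",378,222,.07),("slot",325,216,.08)):print(n,onz(m,u,v,z).round(3))
s=cv2.imread("pics/side0.png")
d=np.hstack([cv2.resize(im[177:257,192:302],None,fx=3.6,fy=5,interpolation=cv2.INTER_CUBIC),cv2.resize(s[265:325,255:315],(400,400),interpolation=cv2.INTER_CUBIC)])
cv2.imwrite("pics/rot.png",d)
E
```

```text
rotor [0.543 0.259 0.1  ]
hub [ 0.5   -0.083  0.08 ]
pivot [ 0.542 -0.21   0.052]
knob [ 0.481 -0.248  0.07 ]
slot [ 0.5   -0.082  0.08 ]
```

View pics/drive.png

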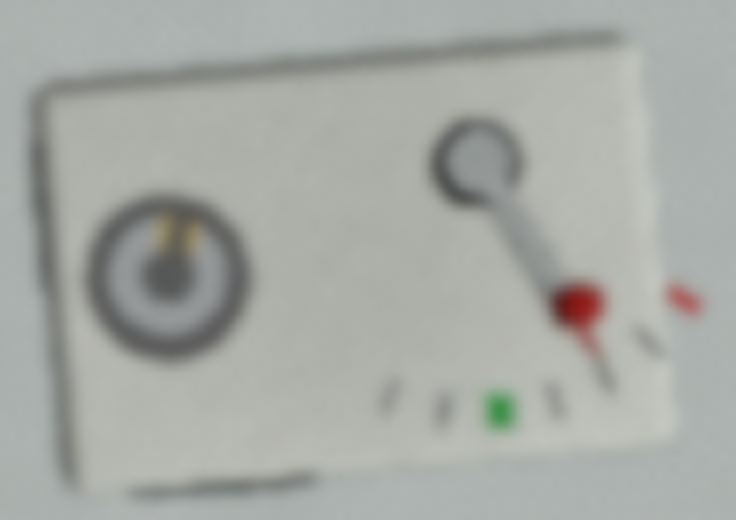

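View pics/rot.png

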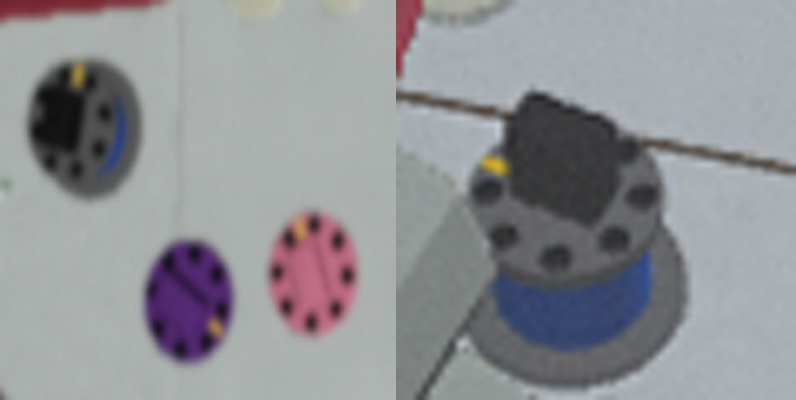

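The crops confirm it: the grey rotor in its blue stand is the one with the yellow line, and the purple and pink ones sit on the bench. The lever is swung towards the red mark, with the green mark at crop (500,411), which is pixel (367.5,234.4). The hub's slot is at crop (180,232), pointing roughly towards world +x.

```bash
python3 - <<'E'
from h import *
m=camera_model("top");w=camera_model("wrist");s=read_state()
R=np.array(s["tool_rot"]);P=np.array(w["pose"])
print("cam in tool",(R.T@(P[:3,3]-s["position"])).round(3),(R.T@P[:3,:3]).round(3).tolist(),w["fov_y"])
c=lambda x,y,z:onz(m,305+x/8,183+y/8,z)
hub=c(169,275,.08);piv=c(477,160,.055);g=c(501,411,.046)
print(hub,piv,g,np.linalg.norm((hub-piv)[:2]))
d=(hub-piv)[:2];yaw=np.arctan2(d[1],d[0])-np.arctan2(.128,-.035)
print("yaw",yaw,"green",np.arctan2(*(-(g-piv)[1::-1])))
for z in(.085,.095):
  k=c(580,302,z);print(k,np.linalg.norm((k-piv)[:2]),np.arctan2(*(-(k-piv)[1::-1])))
E
```

```text
cam in tool [ 0.082 -0.001  0.03 ] [[0.0, -0.946, -0.324], [1.0, 0.0, 0.0], [-0.0, -0.324, 0.946]] 67.96779649313338
[ 0.49520483 -0.08510703  0.08      ] [ 0.54170583 -0.20868795  0.055     ] [ 0.44146817 -0.21802459  0.046     ] 0.13204010302372393
yaw 0.09297917973087988 green 0.09287705680687244
[ 0.48409746 -0.24472096  0.085     ] 0.06794925640246854 0.5589460320397127
[ 0.48386555 -0.24329116  0.095     ] 0.06740088022285178 0.5391350527513924
```

carry_out(
  moves=[
    [[0, 0, 0, -3.6, -2, 0, 0], [0, 0, 0, -3.6, -2, 0, 0], [0, 0, 0, -3.6, -2, 0, 0], [0, 0, 0, -3.6, -2, 0, 0], [0, 0, 0, -3.6, -2, 0, 0], [0, 0, 0, -3.6, -2, 0, 0], [0, 0, 0, -3.6, -2, 0, 0], [0, 0, 0, -3.6, -2, 0, 0], [0, 0, 0, -3.0, -2, 0, 0], [0, 0, 0, 0, 0, 0, 0]],
  ],
)

```text
time_s: 0.93
position: [0.4504, 0.3102, 0.4045]
tool_rot: [[-0.942, 0.336, 0.001], [0.336, 0.942, -0.002], [-0.001, -0.001, -1.0]]
ft_force: [-0.8, 0.1, -0.1]
gripper_width: 0.0852
grip_force: 0.0
```

```bash
python3 - <<'E'
from h import *
import pickle
w=camera_model("wrist");im=read_camera("wrist");cv2.imwrite("pics/w1.png",im[:,:,::-1]);pickle.dump(w,open("w1.pkl","wb"))
h=cv2.cvtColor(im,cv2.COLOR_RGB2HSV)
y=cv2.inRange(h,(18,100,90),(35,255,255));n,l,st,ce=cv2.connectedComponentsWithStats(y)
for i in range(1,n):
  if st[i,4]>15:print("yellow",st[i].tolist(),ce[i].round(1),onz(w,*ce[i],.065).round(4))
print(px(w,[.543,.259,.1]))
E
```

```text
yellow [171, 192, 9, 5, 31] [174.4 194.1] [0.4153 0.1553 0.065 ]
yellow [144, 257, 9, 9, 36] [148.  261.2] [0.4793 0.0852 0.065 ]
yellow [26, 322, 14, 14, 91] [ 32.  329.2] [ 0.5174 -0.1084  0.065 ]
yellow [134, 391, 9, 9, 44] [138.2 396.4] [ 0.6686 -0.0405  0.065 ]
[302.26764657 279.61353372]
```

View pics/w1.png

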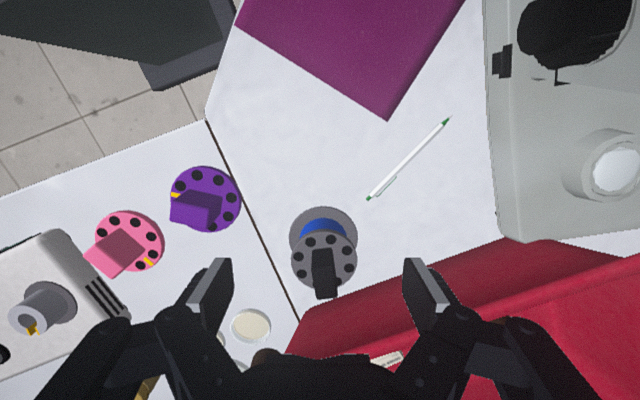

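Wrist view: the grey rotor's disc is at (323,263) on its blue stand, with its grip at (325,275) hiding the yellow line. Purple is at (205,200) and pink at (130,240). I'll set the lever first.

carry_out(
  moves=[
    [[0, 0, 0, -1.56, -3.65, 0.5, 0], [0, 0, 0, -1.56, -3.65, 0.5, 0], [0, 0, 0, -1.56, -3.65, 0.5, 0], [0, 0, 0, -1.56, -3.65, 0.5, 0], [0, 0, 0, -1.56, -3.65, 0.5, 0], [0, 0, 0, -1.56, -3.65, 0.5, 0], [0, 0, 0, -1.56, -3.65, 0.5, 0], [0, 0, 0, -1.56, -3.65, 0.5, 0], [0, 0, 0, -1.56, -3.65, 0.5, 0], [0, 0, 0, -1.56, -3.65, 0.5, 0]],
  ],
)

```text
time_s: 1.82
position: [0.4735, -0.0826, 0.3545]
tool_rot: [[-0.944, 0.33, -0.0], [0.33, 0.944, 0.0], [0.0, 0.0, -1.0]]
ft_force: [0.1, -0.1, -0.4]
gripper_width: 0.0853
grip_force: 0.0
```

carry_out(
  moves=[
    [[0, 0, 0, -1.56, -3.65, 0.5, 0], [0, 0, 0, -1.56, -3.65, 0.5, 0], [0, 0, 0, -1.56, -3.65, 0.5, 0], [0, 0, 0, -1.56, -3.65, 0.5, 0], [0, 0, 0.12, 0, 0, 0, 0], [0, 0, 0.12, 0, 0, 0, 0], [0, 0, 0.12, 0, 0, 0, 0], [0, 0, 0.12, 0, 0, 0, 0], [0, 0, 0.12, 0, 0, 0, 0], [0, 0, 0.12, 0, 0, 0, 0]],
  ],
)

```text
time_s: 2.65
position: [0.4845, -0.2391, 0.3344]
tool_rot: [[-0.486, 0.874, -0.0], [0.874, 0.486, 0.001], [0.001, -0.0, -1.0]]
ft_force: [-1.0, -0.1, 0.4]
gripper_width: 0.0852
grip_force: 0.0
```

carry_out(
  moves=[
    [[0, 0, 0.12, 0, 0, 0, 0], [0, 0, 0.12, 0, 0, 0, 0], [0, 0, 0.12, 0, 0, 0, 0], [0, 0, 0.12, 0, 0, 0, 0], [0, 0, 0.12, 0, 0, 0, 0], [0, 0, 0.12, 0, 0, 0, 0], [0, 0, 0.12, 0, 0, 0, 0], [0, 0, 0.12, 0, 0, 0, 0], [0, 0, 0.12, 0, 0, 0, 0], [0, 0, 0.12, 0, 0, 0, 0]],
  ],
)

```text
time_s: 3.48
position: [0.4845, -0.239, 0.3345]
tool_rot: [[0.638, 0.77, -0.0], [0.77, -0.638, 0.001], [0.0, -0.001, -1.0]]
ft_force: [0.6, -0.1, 0.2]
gripper_width: 0.0853
grip_force: 0.0
```

carry_out(
  moves=[
    [[0, 0, 0.12, 0, 0, 0, 0], [0, 0, 0.12, 0, 0, 0, 0], [0, 0, 0, 0, 0, 0, 0]],
  ],
)

```text
time_s: 3.73
position: [0.4845, -0.2391, 0.3345]
tool_rot: [[0.802, 0.598, -0.0], [0.598, -0.802, 0.0], [-0.0, -0.001, -1.0]]
ft_force: [0.9, -0.3, 0.3]
gripper_width: 0.0858
grip_force: 0.0
```

```bash
python3 - <<'E'
from h import *
import pickle
s=read_state();print(np.round(s["q"],3),np.round(s["position"],4))
w=camera_model("wrist");im=read_camera("wrist");cv2.imwrite("pics/w2.png",im[:,:,::-1]);pickle.dump(w,open("w2.pkl","wb"))
h=cv2.cvtColor(im,cv2.COLOR_RGB2HSV)
for nm,mk,z in(("yellow",cv2.inRange(h,(18,100,90),(35,255,255)),.08),("green",cv2.inRange(h,(45,100,60),(80,255,255)),.0455),("red",cv2.inRange(h,(0,150,70),(6,255,255))|cv2.inRange(h,(174,150,70),(180,255,255)),.085)):
  n,l,st,ce=cv2.connectedComponentsWithStats(mk)
  for i in range(1,n):
    if st[i,4]>15:print(nm,st[i].tolist(),ce[i].round(1),onz(w,*ce[i],z).round(4))
E
```

```text
[-0.48   0.396  1.869  0.     0.877  0.449] [ 0.4845 -0.2391  0.3345]
yellow [152, 38, 42, 23, 390] [167.8  48.9] [ 0.5169 -0.0899  0.08  ]
yellow [162, 61, 6, 5, 19] [164.4  63.1] [ 0.5075 -0.0921  0.08  ]
green [263, 206, 16, 17, 153] [270.5 214.2] [ 0.4433 -0.217   0.0455]
red [426, 0, 59, 17, 512] [453.7   6.5] [ 0.6489 -0.2272  0.085 ]
red [309, 211, 22, 21, 348] [319.5 220.9] [ 0.4787 -0.2476  0.085 ]
red [358, 217, 9, 13, 68] [362.3 223. ] [ 0.4978 -0.2762  0.085 ]
red [444, 278, 19, 20, 163] [454.8 287.9] [ 0.4985 -0.3799  0.085 ]
```

View pics/w2.png

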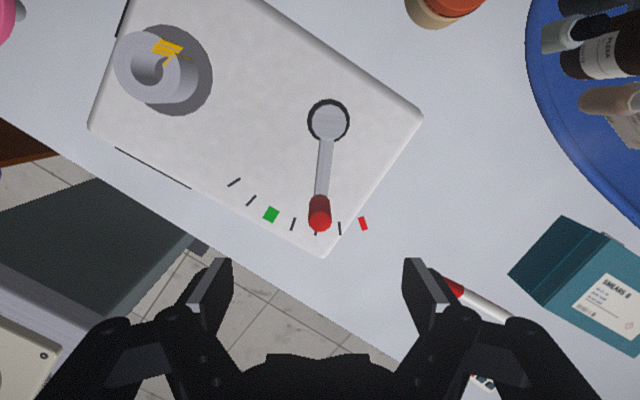

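Wrist view: the knob's top is at (320,221), the pivot at (328,120), the green mark at (270,214), and the hub mouth at about (145,65) with its yellow slot lips at (167,49).

```bash
python3 - <<'E'
from h import *
import pickle
m=camera_model("top");w=pickle.load(open("w2.pkl","rb"))
piv=onz(w,328,120,.055);g=onz(w,270.5,214.2,.0455);print("piv",piv,"green ang",np.arctan2(*(-(g-piv)[1::-1])))
for z in(.08,.085,.09,.095,.1):
  a=onz(w,319.5,222,z);b=onz(m,305+580/8,183+302/8,z)
  print(z,a.round(4),b.round(4),np.linalg.norm((a-piv)[:2]),np.arctan2(*(-(a-piv)[1::-1])))
d=lambda u,v,z:onz(w,u,v,z).round(4)
print("hub rough",d(147,67,.08))
s=read_state();R=np.array(s["tool_rot"]);print("knob in tool",[ (R.T@(np.array(onz(w,319.5,222,z))-s["position"])).round(4) for z in (.085,.095)])
E
```

```text
piv [ 0.54393068 -0.20753934  0.055     ] green ang 0.09314292951975427
0.08 [ 0.4762 -0.2495  0.08  ] [ 0.4842 -0.2454  0.08  ] 0.07965347271465097 0.5541910398616163
0.085 [ 0.4779 -0.2481  0.085 ] [ 0.4841 -0.2447  0.085 ] 0.07750950745911753 0.5512988828132801
0.09 [ 0.4796 -0.2468  0.09  ] [ 0.484 -0.244  0.09 ] 0.0753662274209029 0.5482422034756314
0.095 [ 0.4813 -0.2455  0.095 ] [ 0.4839 -0.2433  0.095 ] 0.07322369276959761 0.5450066147554691
0.1 [ 0.483  -0.2442  0.1   ] [ 0.4837 -0.2426  0.1   ] 0.07108197090702038 0.5415760097082489
hub rough [ 0.498  -0.0836  0.08  ]
knob in tool [array([-0.0106,  0.0033,  0.2495]), array([-0.0063,  0.0032,  0.2395])]
```

carry_out(
  moves=[
    [[0, 0, 0.1, 0, 0, 0, 0], [0, 0, 0, -0.16, 0.4, 3, 0], [0, 0, 0, 0, 0, 3, 0], [0, 0, 0, 0, 0, 2, 0], [0, 0, 0, 0, 0, 1.7, 0], [0, 0, 0, 0, 0, 0, 1], [0, 0, 0, 0, 0, 0, 1], [0, 0, 0, 0, 0, 0, 1], [0, 0, 0, 0, 0, 0, 1], [0, 0, 0, 0, 0, 0, 1]],
  ],
  squeeze=20,
)

```text
time_s: 4.62
position: [0.4854, -0.2445, 0.239]
tool_rot: [[0.855, 0.518, 0.002], [0.518, -0.855, -0.001], [0.001, 0.002, -1.0]]
ft_force: [-0.6, 0.1, 0.1]
gripper_width: 0.0253
grip_force: 0.0
```

carry_out(
  moves=[
    [[0, 0, 0, 0, 0, 0, 1], [0, 0, 0, 0, 0, 0, 1], [0, 0, 0, 0, 0, 0, 1]],
  ],
)

```text
time_s: 4.87
position: [0.4851, -0.2444, 0.2388]
tool_rot: [[0.856, 0.518, 0.001], [0.518, -0.856, -0.001], [0.001, 0.001, -1.0]]
ft_force: [-1.8, 1.2, 7.1]
gripper_width: 0.0173
grip_force: 21.5
```

carry_out(
  moves=[
    [[0, 0, 0.09, 0, -0.61, 0, 1], [0, 0, 0.09, 0, -0.61, 0, 1], [0, 0, 0.09, 0, -0.61, 0, 1], [0, 0, 0.09, 0, -0.61, 0, 1], [0, 0, 0.09, 0, -0.61, 0, 1], [0, 0, 0, 0, 0, 0, 1], [0, 0, 0, 0, 0, 0, 1]],
  ],
)

```text
time_s: 5.45
position: [0.4745, -0.2159, 0.2388]
tool_rot: [[0.996, 0.094, 0.002], [0.094, -0.996, -0.001], [0.001, 0.001, -1.0]]
ft_force: [-0.9, 1.7, 6.7]
gripper_width: 0.0173
grip_force: 21.5
```

```bash
python3 - <<'E'
from h import *
s=read_state();p=s["position"];piv=np.array([.5437,-.208])
print(np.round(p,4),s["gripper_width"],np.arctan2(piv[1]-p[1],piv[0]-p[0]),np.linalg.norm(piv-p[:2]))
E
```

```text
[ 0.4745 -0.2159  0.2388] 0.017308131986368165 0.11310248781312546 0.069693851989729
```

carry_out(
  moves=[
    [[0, 0, 0, 0, 0, 0, 0], [0, 0, 0, 0, 0, 0, 0], [0, 0, 0, 0, 0, 0, 0], [0, 0, 0, 0, 0, 0, 0], [0, 0, 0, 0, 0, -2, 0], [0, 0, 0, 0, 0, -4, 0], [0, 0, 0, 0, 0, -4, 0], [0, 0, 0, 0, -3.5, -1, 0], [0, 0, 0, 0, -3.5, 0, 0], [0, 0, 0, 0, -3.5, 0, 0]],
  ],
)

```text
time_s: 6.28
position: [0.4642, -0.1109, 0.349]
tool_rot: [[0.996, 0.092, 0.003], [0.092, -0.996, -0.001], [0.003, 0.001, -1.0]]
ft_force: [1.1, 0.0, 0.3]
gripper_width: 0.0852
grip_force: 0.0
```

carry_out(
  moves=[
    [[0, 0, 0, 0, -2.0, 0, 0], [0, 0, 0, 0, 0, 0, 0], [0, 0, 0, 0, 0, 0, 0]],
  ],
)

```text
time_s: 6.53
position: [0.4623, -0.0908, 0.3478]
tool_rot: [[0.995, 0.096, 0.0], [0.096, -0.995, -0.0], [0.0, 0.0, -1.0]]
ft_force: [0.0, -0.2, -0.1]
gripper_width: 0.0853
grip_force: 0.0
```

```bash
python3 - <<'E'
from h import *
import pickle
s=read_state();print(np.round(s["position"],4))
w=camera_model("wrist");im=read_camera("wrist");cv2.imwrite("pics/w3.png",im[:,:,::-1]);pickle.dump(w,open("w3.pkl","wb"))
h=cv2.cvtColor(im,cv2.COLOR_RGB2HSV)
for nm,mk,z in(("yellow",cv2.inRange(h,(18,100,90),(35,255,255)),.08),("green",cv2.inRange(h,(45,100,60),(80,255,255)),.0455),("red",cv2.inRange(h,(0,150,70),(6,255,255))|cv2.inRange(h,(174,150,70),(180,255,255)),.097)):
  n,l,st,ce=cv2.connectedComponentsWithStats(mk)
  for i in range(1,n):
    if st[i,4]>15:print(nm,st[i].tolist(),ce[i].round(1),onz(w,*ce[i],z).round(4))
u,v=px(w,[.497,-.084,.08]).astype(int);print(u,v)
c=cv2.resize(im[max(v-60,0):v+60,u-70:u+70],None,fx=5,fy=5,interpolation=cv2.INTER_CUBIC);cv2.imwrite("pics/w3h.png",c[:,:,::-1]);print(u-70,max(v-60,0))
E
```

```text
[ 0.4623 -0.0908  0.3478]
yellow [308, 130, 8, 18, 47] [311.9 138.4] [ 0.5158 -0.0826  0.08  ]
yellow [321, 134, 8, 18, 55] [324.5 142.3] [ 0.5138 -0.0929  0.08  ]
yellow [124, 149, 11, 14, 80] [128.6 155.6] [0.488  0.0632 0.08  ]
yellow [50, 210, 15, 11, 71] [ 57.1 215.2] [0.4296 0.1302 0.08  ]
green [435, 215, 12, 12, 127] [440.7 220.5] [ 0.4433 -0.2172  0.0455]
red [526, 183, 10, 8, 44] [530.2 186.5] [ 0.4977 -0.2544  0.097 ]
red [606, 191, 34, 12, 312] [625.  196.9] [ 0.4965 -0.3312  0.097 ]
red [471, 205, 19, 16, 191] [480.8 213.8] [ 0.4718 -0.2225  0.097 ]
311 161
241 101
```

View pics/w3h.png

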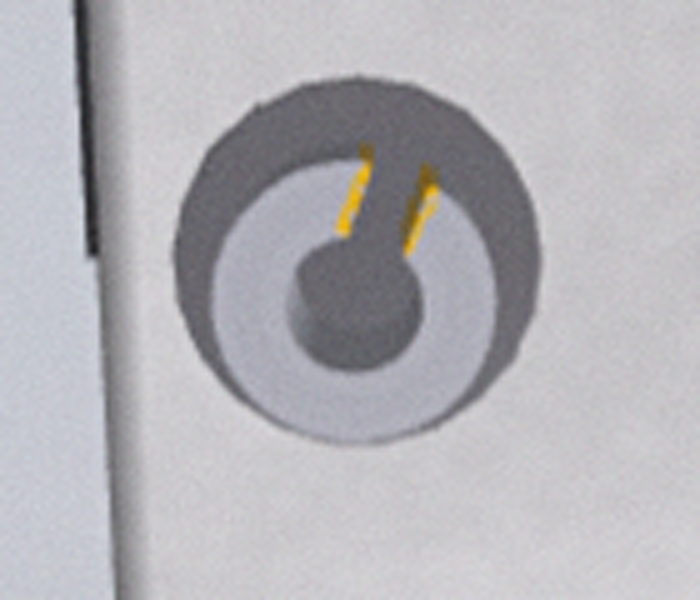

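Crop: the hub mouth ring runs from x 213 to 497 and y 158 to 445, so its centre is at (312.0,161.2). The slot points up and slightly right, with the lips' outer midpoint at crop (400,168). Next I'll check the lever in this view.

```bash
python3 - <<'E'
from h import *
import pickle
w=pickle.load(open("w3.pkl","rb"))
hub=onz(w,312,161.2,.08);print("hub",hub)
for a,b in((241+400/5,101+168/5),(241+376/5,101+246/5),(318.2,140.3)):
  q=onz(w,a,b,.08)-hub;print("slot yaw",np.arctan2(q[1],q[0]),np.linalg.norm(q))
im=cv2.imread("pics/w3.png")
cv2.imwrite("pics/w3l.png",cv2.resize(im[110:240,400:560],None,fx=4.6,fy=4.6,interpolation=cv2.INTER_CUBIC))
E
```

```text
hub [ 0.49765742 -0.0843349   0.08      ]
slot yaw -0.23127166495999102 0.02241869198862129
slot yaw -0.26923760214850506 0.009558791730738838
slot yaw -0.19391244970630125 0.01751291740239573
```

View pics/w3l.png

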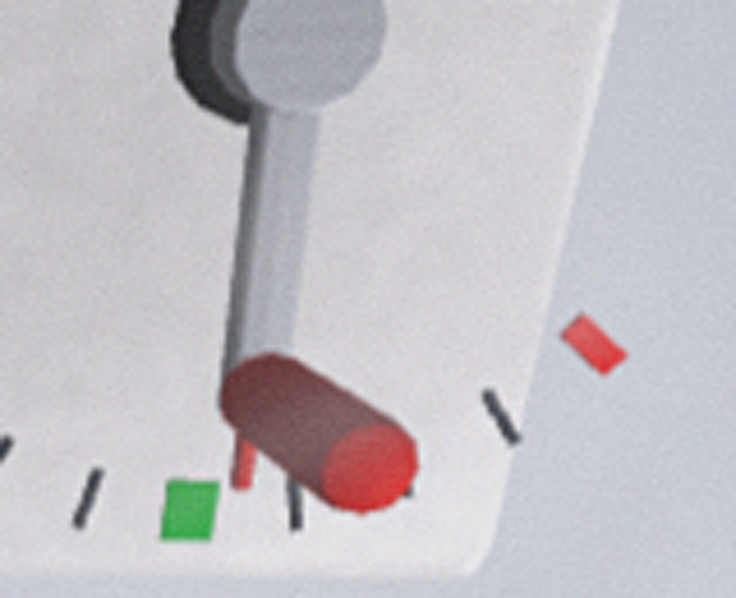

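```bash
python3 - <<'E'
from h import *
import pickle
w=pickle.load(open("w3.pkl","rb"))
c=lambda x,y,z:onz(w,400+x/4.6,110+y/4.6,z)
for z in(.05,.055,.06):
  a,b=c(293,115,z),c(268,350,z);d=a-b;t=c(242,482,z);p=c(310,40,z)
  print(z,"arm ang",np.arctan2(d[1],d[0]),"tip",t.round(4),"cap",p.round(4))
k=c(370,468,.0); 
for z in(.095,.1,.105): print(z,c(370,468,z).round(4))
g=c(190,510,.0455);print(g)
E
```

```text
0.05 arm ang 0.14781546014172478 tip [ 0.4521 -0.2251  0.05  ] cap [ 0.5419 -0.216   0.05  ]
0.055 arm ang 0.14781546014172386 tip [ 0.4539 -0.2224  0.055 ] cap [ 0.542  -0.2135  0.055 ]
0.06 arm ang 0.14781546014172386 tip [ 0.4557 -0.2198  0.06  ] cap [ 0.5421 -0.211   0.06  ]
0.095 [ 0.4728 -0.223   0.095 ]
0.1 [ 0.4744 -0.2199  0.1   ]
0.105 [ 0.4761 -0.2167  0.105 ]
[ 0.44305494 -0.21782958  0.0455    ]
```

carry_out(
  moves=[
    [[0, 0, 0, 1.18, -3.75, -0.1, 0], [0, 0, 0, 1.18, -3.75, -0.1, 0], [0, 0, 0, 1.18, -3.75, -0.1, 0], [0, 0, 0, 1.18, -3.75, -0.1, 0], [0, 0, 0, 1.18, -3.75, -0.1, 0], [0, 0, 0, 1.18, -3.75, -0.1, 0], [0, 0, 0, 1.18, -3.75, -0.1, 0], [0, 0, 0, 1.18, -3.75, -0.1, 0], [0, 0, 0, 1.18, -3.75, -0.1, 0], [0, 0, -0.12, 0, 0, 0, 0]],
  ],
)

```text
time_s: 7.42
position: [0.5388, 0.2591, 0.3571]
tool_rot: [[0.977, 0.212, 0.004], [0.212, -0.977, 0.003], [0.004, -0.002, -1.0]]
ft_force: [0.1, -1.0, 0.6]
gripper_width: 0.0855
grip_force: 0.0
```

carry_out(
  moves=[
    [[0, 0, -0.123, 0, 0, 0, 0], [0, 0, -0.123, 0, 0, 0, 0], [0, 0, -0.123, 0, 0, 0, 0], [0, 0, -0.123, 0, 0, 0, 0], [0, 0, -0.123, 0, 0, 0, 0], [0, 0, -0.123, 0, 0, 0, 0], [0, 0, -0.123, 0, 0, 0, 0], [0, 0, -0.123, 0, 0, 0, 0], [0, 0, -0.123, 0, 0, 0, 0], [0, 0, -0.123, 0, 0, 0, 0]],
  ],
)

```text
time_s: 8.25
position: [0.5376, 0.2532, 0.3563]
tool_rot: [[0.122, 0.992, -0.0], [0.992, -0.122, -0.0], [-0.0, -0.0, -1.0]]
ft_force: [0.4, 1.0, 0.2]
gripper_width: 0.0851
grip_force: 0.0
```

carry_out(
  moves=[
    [[0, 0, -0.123, 0, 0, 0, 0], [0, 0, -0.123, 0, 0, 0, 0], [0, 0, -0.123, 0, 0, 0, 0], [0, 0, -0.123, 0, 0, 0, 0], [0, 0, -0.123, 0, 0, 0, 0], [0, 0, -0.123, 0, 0, 0, 0], [0, 0, -0.123, 0, 0, 0, 0], [0, 0, -0.123, 0, 0, 0, 0], [0, 0, -0.123, 0, 0, 0, 0], [0, 0, -0.123, 0, 0, 0, 0]],
  ],
)

```text
time_s: 9.08
position: [0.5376, 0.2532, 0.3564]
tool_rot: [[-0.895, 0.447, -0.0], [0.447, 0.895, -0.0], [-0.0, -0.0, -1.0]]
ft_force: [-0.3, 0.7, 0.2]
gripper_width: 0.0856
grip_force: 0.0
```

carry_out(
  moves=[
    [[0, 0, 0, 0, 0, 0, 0], [0, 0, 0, 0, 0, 0, 0]],
  ],
)

```text
time_s: 9.25
position: [0.5373, 0.2535, 0.3564]
tool_rot: [[-0.89, 0.455, -0.0], [0.455, 0.89, -0.0], [0.0, -0.0, -1.0]]
ft_force: [0.5, 0.3, 0.2]
gripper_width: 0.0853
grip_force: 0.0
```

```bash
python3 - <<'E'
from h import *
import pickle
t=read_camera("top");mt=camera_model("top");cv2.imwrite("pics/top1.png",t[:,:,::-1])
h=cv2.cvtColor(t,cv2.COLOR_RGB2HSV);mk=cv2.inRange(h,(0,140,60),(8,255,255))|cv2.inRange(h,(172,140,60),(180,255,255));mk[:195]=0;mk[245:]=0;mk[:,:350]=0;mk[:,395:]=0
n,l,st,ce=cv2.connectedComponentsWithStats(mk)
for i in range(1,n):
  k=onz(mt,*ce[i],.09);print(st[i],k,np.arctan2(-.2087-k[1],.5417-k[0])-.093)
s=read_state();print(np.round(s["position"],4))
w=camera_model("wrist");im=read_camera("wrist");cv2.imwrite("pics/w4.png",im[:,:,::-1]);pickle.dump(w,open("w4.pkl","wb"))
u,v=px(w,[.543,.259,.08]).astype(int);print(u,v)
y0=max(v-75,0);print(u-80,y0)
A=cv2.resize(im[y0:y0+150,u-80:u+80],None,fx=3.6,fy=3.6,interpolation=cv2.INTER_CUBIC)[:,:,::-1]
B=cv2.resize(t[190:245,345:395],(220,242),interpolation=cv2.INTER_CUBIC)[:,:,::-1]
C=np.zeros((540,796,3),np.uint8);C[:,:576]=A;C[:242,576:]=B;cv2.imwrite("pics/w4c.png",C)
E
```

```text
[367 222   4   4  14] [ 0.47490343 -0.21607686  0.09      ] 0.016991954541917917
[0.5371 0.2537 0.3565]
326 199
246 124
```

View pics/w4c.png

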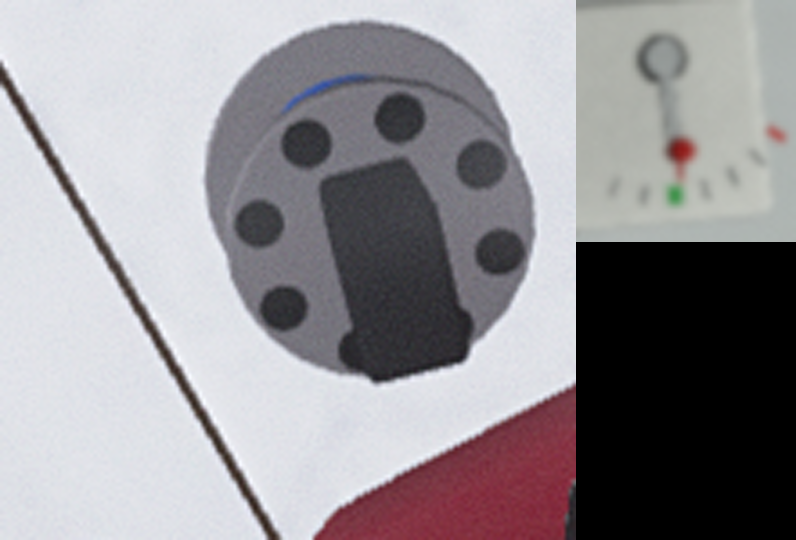

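The crop shows the rotor's disc centred at crop (380,236), from the opposite pockets. The grip's end edge runs from (320,183) to (408,157), and the yellow line is hidden behind the grip, so the key points away from the camera. In the inset the lever's pointer is on the green mark.

```bash
python3 - <<'E'
from h import *
import pickle
w=pickle.load(open("w4.pkl","rb"))
c=lambda x,y,z:onz(w,246+x/3.6,124+y/3.6,z)
r=c(380,236,.065);print("rotor",r)
for a,b,z in(((320,183),(408,157),.065),((375,380),(465,357),.109),((307,143),(500,251),.065),((400,117),(360,350),.065),((260,223),(500,251),.065),((284,307),(481,163),.065)):
  d=c(*b,z)-c(*a,z);print("dir yaw",np.arctan2(d[1],d[0]),np.linalg.norm(d), (c(*b,z)+c(*a,z))[:2]/2)
s=read_state();R=np.array(s["tool_rot"]);print("tool y yaw",np.arctan2(R[1,1],R[0,1]));print((R.T@(r-s["position"]))*100)
E
```

```text
rotor [0.54996673 0.28204519 0.065     ]
dir yaw 1.3948162698408135 0.022828584097083465 [0.53244357 0.28572616]
dir yaw 1.3738901431251604 0.020482148738868382 [0.56745974 0.27837019]
dir yaw 0.5850553577445725 0.057429641398840325 [0.5437243  0.29194784]
dir yaw -0.5988578510815522 0.06280881119556361 [0.55031832 0.28167339]
dir yaw 0.9773279468510072 0.06214444324980658 [0.5502865  0.28204641]
dir yaw 1.765000771047345 0.06227147666398129 [0.55015234 0.28202939]
tool y yaw 1.098754600641378
[ 0.12797296  3.10553407 29.15561728]
```

Rotor: (0.550, 0.282), yaw about -0.20. The hub slot's yaw is about -0.23.

carry_out(
  moves=[
    [[0, 0, -0.12, 0, 0, 0, 0], [0, 0, -0.12, 0, 0, 0, 0], [0, 0, -0.03, 0, 0, 0, 0], [0, 0, 0, -0.7, 3.04, 0, 0], [0, 0, 0, 0, 0, 3, 0], [0, 0, 0, 0, 0, 3, 0], [0, 0, 0, 0, 0, 3, 0], [0, 0, 0, 0, 0, 2, 0], [0, 0, 0, 0, 0, 0, 0], [0, 0, 0, 0, 0, 0, 0]],
  ],
)

```text
time_s: 10.18
position: [0.5493, 0.2826, 0.2459]
tool_rot: [[-0.98, 0.198, -0.002], [0.198, 0.98, -0.001], [0.002, -0.002, -1.0]]
ft_force: [-0.0, -0.2, 0.2]
gripper_width: 0.0856
grip_force: 0.0
```

carry_out(
  moves=[
    [[0, 0, 0, 0, 0, 0, 1], [0, 0, 0, 0, 0, 0, 1], [0, 0, 0, 0, 0, 0, 1], [0, 0, 0, 0, 0, 0, 1], [0, 0, 0, 0, 0, 0, 1], [0, 0, 0, 0, 0, 0, 1], [0, 0, 0, 0, 0, 0, 1], [0, 0, 0, 0, 0, 0, 1]],
  ],
  squeeze=60,
)

```text
time_s: 10.85
position: [0.5497, 0.283, 0.2478]
tool_rot: [[-0.98, 0.197, 0.001], [0.197, 0.98, 0.001], [-0.001, 0.001, -1.0]]
ft_force: [-1.4, -0.9, 5.5]
gripper_width: 0.0231
grip_force: 59.0
```

carry_out(
  moves=[
    [[0, 0, 0, 0, 0, -1, 1], [0, 0, 0, 0, 0, -2, 1], [0, 0, 0, 0, 0, -3, 1], [0, 0, 0, 0, 0, -3, 1], [0, 0, 0, 0, 0, -3, 1], [0, 0, 0, 0, 0, -2, 1], [0, 0, 0, 0, 0, 0, 1], [0, 0, 0, 0, 0, 0, 1], [0, 0, 0, 0, 0, 0, 1]],
  ],
)

```text
time_s: 11.6
position: [0.5488, 0.2825, 0.3857]
tool_rot: [[-0.98, 0.197, -0.002], [0.197, 0.981, -0.001], [0.001, -0.001, -1.0]]
ft_force: [0.3, -0.9, -1.9]
gripper_width: 0.0229
grip_force: 58.9
```

carry_out(
  moves=[
    [[0, 0, 0.03, 0, 0, 0, 1], [0, 0, 0, -0.12, -2.0, 0, 1], [0, 0, 0, -0.22, -3.7, 0, 1], [0, 0, 0, -0.22, -3.7, 0, 1], [0, 0, 0, -0.22, -3.7, 0, 1], [0, 0, 0, -0.22, -3.7, 0, 1], [0, 0, 0, -0.22, -3.7, 0, 1], [0, 0, 0, -0.22, -3.7, 0, 1], [0, 0, 0, -0.22, -3.7, 0, 1], [0, 0, 0, -0.22, -3.7, 0, 1]],
  ],
)

```text
time_s: 12.43
position: [0.495, -0.0308, 0.3849]
tool_rot: [[-0.974, 0.226, -0.004], [0.226, 0.974, 0.0], [0.004, -0.001, -1.0]]
ft_force: [1.5, 0.1, -1.8]
gripper_width: 0.0233
grip_force: 59.2
```

carry_out(
  moves=[
    [[0, 0, 0, -0.1, -3.5, 0, 1], [0, 0, 0, 0, -1.6, 0, 1], [0, 0, 0, 0, 0, 0, 1], [0, 0, 0, 0, 0, 0, 1]],
  ],
)

```text
time_s: 12.77
position: [0.4851, -0.0798, 0.3853]
tool_rot: [[-0.974, 0.228, -0.003], [0.228, 0.974, 0.001], [0.003, 0.0, -1.0]]
ft_force: [-0.3, 0.0, -2.1]
gripper_width: 0.0232
grip_force: 59.3
```

```bash
python3 - <<'E'
from h import *
s=read_state();R=np.array(s["tool_rot"]);p=np.array(s["position"]);print(p.round(4),s["gripper_width"],s["grip_force"],"yaw",np.arctan2(-R[1,0],-R[0,0]))
print(R.T@(np.array([.4977,-.0843,p[2]])-p)*100)
E
```

```text
[ 0.4851 -0.0798  0.3853] 0.023153199701663085 59.3219393491745 yaw -0.23027952100696264
[-1.3260433  -0.15202539 -0.00404564]
```

carry_out(
  moves=[
    [[0, 0, 0, -1.33, -0.15, 0, 1], [0, 0, 0, 0, 0, 2.5, 1], [0, 0, 0, 0, 0, 2, 1], [0, 0, 0, 0, 0, 1, 1], [0, 0, 0, 0, 0, 0, 1], [0, 0, 0, 0, 0, 0, 1]],
  ],
)

```text
time_s: 13.27
position: [0.4984, -0.0828, 0.3311]
tool_rot: [[-0.974, 0.225, -0.002], [0.225, 0.974, 0.0], [0.002, 0.0, -1.0]]
ft_force: [0.3, -1.0, -1.8]
gripper_width: 0.023
grip_force: 59.3
```

```bash
python3 - <<'E'
from h import *
import pickle
s=read_state();p=np.array(s["position"]);print(p.round(4))
w=camera_model("wrist");im=read_camera("wrist");cv2.imwrite("pics/w5.png",im[:,:,::-1]);pickle.dump(w,open("w5.pkl","wb"))
t=read_camera("side");m=camera_model("side");cv2.imwrite("pics/s5.png",t[:,:,::-1])
u,v=px(w,[.4977,-.0843,.085]).astype(int);u2,v2=px(m,[.4977,-.0843,.09]).astype(int)
x0,y0=u-55,min(v-55,400-110);print(u,v,u2,v2,"crop0",x0,y0,"crop1",u2-30,v2-35)
A=cv2.resize(im[y0:y0+110,x0:x0+110],(440,440),interpolation=cv2.INTER_CUBIC)
B=cv2.resize(t[v2-35:v2+25,u2-22:u2+23],(330,440),interpolation=cv2.INTER_CUBIC)
cv2.imwrite("pics/w5c.png",np.hstack([A,B])[:,:,::-1])
print("pred px tip wrist",px(w,[p[0],p[1],.0925]),"side",px(m,[p[0],p[1],.0925]),"hub side",px(m,[.4977,-.0843,.08]))
E
```

```text
[ 0.4984 -0.0828  0.3311]
316 208 327 202 crop0 261 153 crop1 297 167
pred px tip wrist [318.3398282  212.84315717] side [327.04579775 202.39091711] hub side [327.29983854 205.0663867 ]
```

View pics/w5c.png

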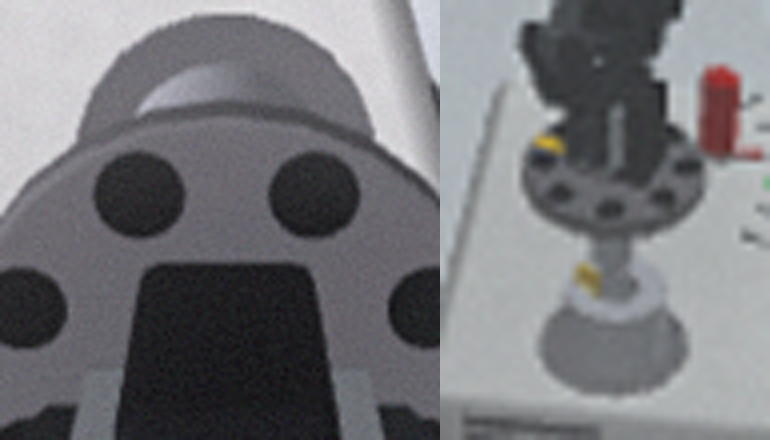

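The last view shows the shaft above the hub mouth. In the side crop the shaft is at x≈612 and the mouth centre at x≈615, with the yellow line and the slot on the same side. Now I'll lower it gently.

carry_out(
  moves=[
    [[0, 0, 0, 0, -0.15, 0, 1], [0, 0, 0, 0, 0, 0.8, 1], [0, 0, 0, 0, 0, 0.5, 1], [0, 0, 0, 0, 0, 0.3, 1], [0, 0, 0, 0, 0, 0.3, 1], [0, 0, 0, 0, 0, 0, 1]],
  ],
)

```text
time_s: 13.87
position: [0.4978, -0.0848, 0.3119]
tool_rot: [[-0.974, 0.226, -0.001], [0.226, 0.974, 0.001], [0.001, 0.001, -1.0]]
ft_force: [0.7, 3.4, -3.8]
gripper_width: 0.0233
grip_force: 59.3
```

carry_out(
  moves=[
    [[0, 0, 0, 0, 0.06, 0.3, 1], [0, 0, 0, 0, 0, 0.3, 1], [0, 0, 0, 0, 0, 0.3, 1], [0, 0, 0, 0, 0, 0.2, 1], [0, 0, 0, 0, 0, 0, 1]],
  ],
)

```text
time_s: 14.28
position: [0.498, -0.0844, 0.3012]
tool_rot: [[-0.974, 0.226, -0.001], [0.226, 0.974, 0.0], [0.001, 0.0, -1.0]]
ft_force: [-1.0, 2.1, -2.5]
gripper_width: 0.0231
grip_force: 59.3
```

carry_out(
  moves=[
    [[0, 0, 0, 0, 0.04, 0.3, 1], [0, 0, 0, 0, 0, 0.3, 1], [0, 0, 0, 0, 0, 0.3, 1], [0, 0, 0, 0, 0, 0.3, 1], [0, 0, 0, 0, 0, 0, 1]],
  ],
)

```text
time_s: 14.7
position: [0.4982, -0.0842, 0.2891]
tool_rot: [[-0.974, 0.226, -0.001], [0.226, 0.974, -0.0], [0.001, -0.0, -1.0]]
ft_force: [-0.2, 1.7, -1.6]
gripper_width: 0.0233
grip_force: 59.5
```

Key is in the slot. Next I'll press down against the spring.

carry_out(
  moves=[
    [[0, 0, 0, 0, 0.03, 0.3, 1], [0, 0, 0, 0, 0, 0.3, 1], [0, 0, 0, 0, 0, 0.3, 1], [0, 0, 0, 0, 0, 0.3, 1], [0, 0, 0, 0, 0, 0.3, 1], [0, 0, 0, 0, 0, 0.15, 1], [0, 0, 0, 0, 0, 0, 1], [0, 0, 0, 0, 0, 0, 1]],
  ],
  squeeze=80,
)

```text
time_s: 15.37
position: [0.4985, -0.0839, 0.2736]
tool_rot: [[-0.974, 0.226, 0.001], [0.226, 0.974, -0.0], [-0.001, -0.0, -1.0]]
ft_force: [-2.7, 1.8, 7.3]
gripper_width: 0.0229
grip_force: 81.2
```

carry_out(
  moves=[
    [[0, 0, 0, 0.05, 0, 0.1, 1], [0, 0, 0, 0, 0, 0.1, 1], [0, 0, 0, 0, 0, 0, 1], [0, 0, 0, 0, 0, 0, 1]],
  ],
)

```text
time_s: 15.7
position: [0.4983, -0.0838, 0.2728]
tool_rot: [[-0.974, 0.226, 0.002], [0.226, 0.974, -0.0], [-0.002, -0.0, -1.0]]
ft_force: [-5.9, 1.8, 19.1]
gripper_width: 0.023
grip_force: 83.0
```

```bash
python3 - <<'E'
from station import *
s=read_state();print(s["position"],s["ft_force"],s["grip_force"],s["gripper_width"])
print(job_done())
E
```

```text
[ 0.49828956 -0.08384619  0.27276539] [-5.88394049  1.82566113 19.08731709] 82.97471880912781 0.02303783947825712
the job is handed in; nothing more can be done
None
```

I handed the job in with the lever on the green mark, let go and about 0.02 rad off by the top camera. The rotor is keyed into the hub and held pressed home, going by the tool height and a jump in push to 19 N; the verdict was not returned.

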